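# Turn the tube rack's status sign

### The arm

A 6-joint arm with a two-finger parallel gripper is mounted at the origin on the work surface; the furniture and walls round the work are solid. World frame = base frame: x ahead of the robot, y to its left, z up, the work surface at z = 0. Lengths are in m, angles in degrees, forces in N, time in s.
With the tool pointing down it reaches from about 0.35 to 0.875 m from the base axis. Payload 4.2 kg.
Tool frame: the origin (TCP) lies on the centre line of the jaws, within the pads' length; the fingertips stand tip_reach ahead of it and the grasp point (between the pads) is the TCP (tip_reach is the distance from the TCP to the fingertips, in m); z points along the fingers, y is the line along which they close (so a half turn about z gives the same grasp; the last joint's range is limited). The gripper opens to 87 mm and grips with 3 to 60 N. Pads are 19 mm wide; open, the fingers measure 117 mm over their backs; the gripper's body (75 mm by 190 mm) begins 51 mm behind the grasp point.
Start: joints at [-61.158, 22.042, 0.453, 0, -68.411, -14.817], TCP at [0.151, -0.606, 0.242] pointing down, gripper open.
Joint ranges: [-179.83, 179.83], [-69.29, 118.12], [-61.27, 80.66], [-181.25, 117.63], [-171.15, -9.14], [-177.46, 177.46]. Speed limits (degrees/s): [159.86, 159.86, 180, 180, 180, 180].

### API

Orientations are given as a 3x3 rotation matrix whose columns are the frame's x, y, z axes.
In Python, from station import sense, capture, finish_job, tip_reach gives the robot as it stands.
- The arm moves only by the tool arm_command, never from a script. Its argument "deltas" is a list of rows, each a list of 7 numbers: the turn, a rotation vector about the tool's x, y, z in rad, then the shift along the tool's x, y, z in cm, then the closure, from -1 (fully open) to 1 (shut), so that 0 is half open. In form: [[rx, ry, rz, dx, dy, dz, hand], ...]. A call has 1 to 8 rows; each row is the pose to reach, as a shift and turn from the pose commanded when the call began, along the tool's axes at that moment; what a row does not reach only later rows make up. A row lasts 1/12 s, in which the tool goes at most 41.7 mm and 7.16 degrees, less where a joint would pass 70% of its speed; a pose out of reach is approached as far as the arm can. A call with a gripper value outside its range is refused whole. The fingers move at their own pace and stop on an object; the grip force is fixed at half the most. Time passes only in rows, so rows that repeat a pose let the fingers close. It gives the time, the measured TCP pose, the force, the opening and the grip force at its end, in the units of the state.
- sense(): the state, without advancing time (a new reading comes with each control period).
- capture(name): name is "scene" or "side" or "wrist"; returns a dict with "pixels" (384x512x3 uint8, blue, green, red), "fovy" (degrees; the focal length in pixels is half the picture's height over the tangent of half this angle, whatever the lens; pixels are square), "cx", "cy" (the principal point, pixels), "rvec" (rotation vector, rad) and "tvec" (3), from world to camera coordinates, as OpenCV has them. Camera axes: x right, y down, z forward; pixel columns grow to the right and rows downward; lengths in m; the calibration is good to about 2 mm. A picture is of the moment at which its call begins. There is no depth.
- finish_job(): hands the job in; it is judged then, once.
The state is a dict: "time_s": time; "joints": joint angles; "joint_velocities": joint speeds; "effort": joint torques, N m; "tcp_pos": TCP position; "ee_rot": TCP orientation; "wrist_force": force on the tool from outside, world axes, zero at the start; "moment": the same for the moment, N m; "gripper_width": opening from 0.0 (shut) to 1.0 (fully open); "gripper_force": force on a finger pad.
Only numpy, scipy, OpenCV 4.12 (cv2) and the standard library are available. Lean on these libraries where they do the work, as an engineer would, in place of code of your own. Each camera call takes 0.05 s, during which the arm holds its last target. There are 200 camera calls.

### The job

The orange rack of tubes has just been taken into use: turn the two-sided sign that stands right behind it (seen from the robot) half a turn on its post, either way round, so that its bar face looks towards the robot, where its ring face looks now, and its panel is square with its foot. Leave the other sign, behind the well plate, as it is.

Things in the scene. Friction and masses are not known exactly. Their poses are not given: they have to be found in the camera images.
- tube_sign (a joint): Pivot of the sign to turn, rad, growing anticlockwise seen from above. 0: panel square with its foot, ring face to the front (robot side), knob on the left seen from the robot. +3.14 or -3.14, a stop at each: bar face to the front, knob on the right. Starts within 0.1 of 0, turns both ways with slight friction (about 0.5 N at the knob) and stays where it is left.
- tube_sign_foot: The same sign's dark steel foot, 60 x 100 x 10 mm, fixed to the bench, up to 15 degrees askew. Origin: underside centre, on the vertical pivot axis; its -x side is the front, where the orange tube rack (81 x 116 x 62 mm, tubes up to 111 mm) stands, centre 130-145 mm away. Above it on a post a white panel 116 wide, 8 thick, from z 71 to 146 mm: black ring on one face, black bar on the other.
- tube_sign_knob (a point): Turning knob of that sign: an upright round steel pin, 12 mm in diameter, on the panel's top edge near one end, 45 mm from the pivot axis. It stands from z 146 to 185 mm; this point is on its centre line at z 168. Grip it from above at any yaw (it turns within the fingers as the sign goes round) or push it. All else within 0.13 m of the axis is lower than 146 mm.
- plate_sign_knob (a point): The same point (z 168 mm) on the knob of the other sign, not to be moved. It is of the same make, but stands behind a flat grey 96-well plate (85 x 128 x 14 mm), its axis at least 0.18 m from that of the sign to turn.

How it is judged:
By the outcome, as a careful person would: the job done as asked, in the order asked, and still so for the second after the job is handed in, with the robot touching nothing.
It also fails if it takes over 34 s, if anything falls off the work surface, if the arm or the gripper's body presses on something with over 40 N, if the wrist force passes 120 N, or if a joint passes its speed limit or range.

## Working session

There is one attempt and no reset: what is moved stays moved. The work goes in short steps, Python scripts to look and compute and a tool call to move; the robot and the scene stay as the last step left them, time stands still between calls to the robot, and variables do not carry over. Pictures are saved under pics/ and viewed, at most 10 in all, crops included, and the job is handed in when it is done.

Besides the shell and the picture viewer there is one more tool, called after "Request:" as name(argument=value, ...) on one line, values as JSON. arm_command: Moves the arm, as the interface text tells. Its arguments: {"type":"object","properties":{"deltas":{"type":"array"}},"required":["deltas"]}

```bash
mkdir -p pics
cat > h.py <<'E'
import numpy as np, cv2
from station import sense, capture, finish_job, tip_reach
def K(c):
    f=c["pixels"].shape[0]/2/np.tan(np.radians(c["fovy"])/2)
    return np.array([[f,0,c["cx"]],[0,f,c["cy"]],[0,0,1]])
def ray(c,u,v):
    R=cv2.Rodrigues(np.array(c["rvec"],float))[0]; t=np.array(c["tvec"],float).ravel()
    d=R.T@np.linalg.inv(K(c))@np.array([u,v,1.]); return -R.T@t,d/np.linalg.norm(d)
def onz(c,u,v,z):
    o,d=ray(c,u,v); return o+d*(z-o[2])/d[2]
def proj(c,p):
    return cv2.projectPoints(np.array([p],float),np.array(c["rvec"],float),np.array(c["tvec"],float),K(c),None)[0].ravel()
def tri(c1,p1,c2,p2):
    o1,d1=ray(c1,*p1);o2,d2=ray(c2,*p2)
    s=np.linalg.lstsq(np.c_[d1,-d2],o2-o1,rcond=None)[0]
    a,b=o1+s[0]*d1,o2+s[1]*d2; return (a+b)/2,np.linalg.norm(a-b)
E
python3 - <<'E'
from h import *
import pickle
s=sense();print(s,tip_reach)
cs={n:capture(n) for n in("scene","side")}
pickle.dump(cs,open("c0.pkl","wb"))
for n,c in cs.items():
    cv2.imwrite(f"pics/{n}0.png",cv2.resize(c["pixels"],(800,600),interpolation=cv2.INTER_CUBIC));print(n,ray(c,256,192),c["fovy"])
E
```

```text
{'time_s': 0.0, 'joints': array([-6.11567448e+01,  2.20889535e+01,  3.78025953e-01, -2.92329396e-02,
       -6.84129197e+01, -1.48139041e+01]), 'joint_velocities': array([ 0.08860711,  0.08024119, -0.07248886, -0.04654175, -0.07010679,
        0.0855352 ]), 'effort': array([ 1.33587979e-03, -3.90665603e+01,  1.87409985e+01,  4.21978354e+00,
        1.11478884e-02, -1.79021176e-04]), 'tcp_pos': array([ 0.15135613, -0.60579137,  0.24046602]), 'ee_rot': array([[-9.70217252e-01, -2.42235610e-01, -6.27169555e-04],
       [-2.42236404e-01,  9.70214935e-01,  2.12221625e-03],
       [ 9.44129201e-05,  2.21093412e-03, -9.99997551e-01]]), 'wrist_force': array([-0.67749121,  0.08170212, -0.1649844 ]), 'moment': array([-0.00637706,  0.05840979,  0.02517455]), 'gripper_force': 0.0, 'gripper_width': 1.0030134270189612} 0.019
scene (array([1.0895201 , 0.37819436, 0.66693488]), array([-0.6878424 , -0.37104948, -0.62385504])) 51.724815270422724
side (array([0.082959  , 0.73809864, 0.42431524]), array([ 0.51163252, -0.78775676, -0.34303272])) 51.1976837994611
```

View pics/scene0.png

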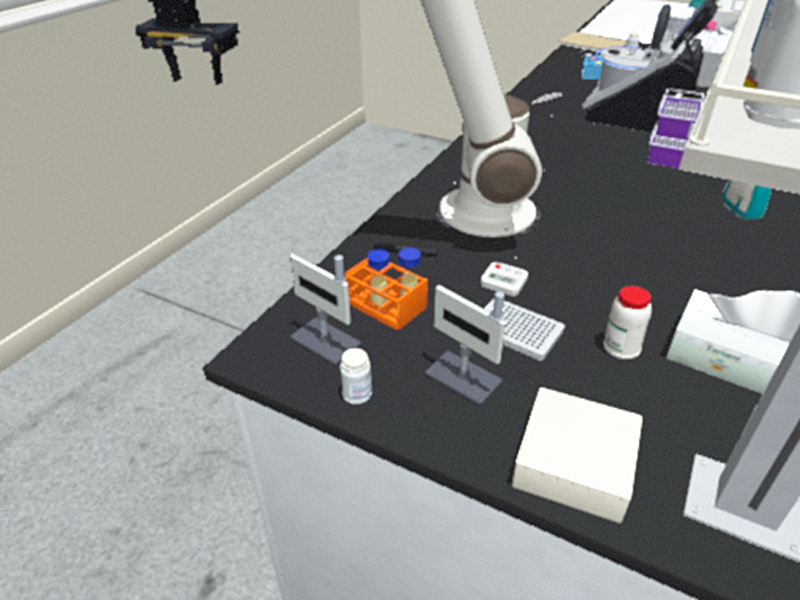

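View pics/side0.png

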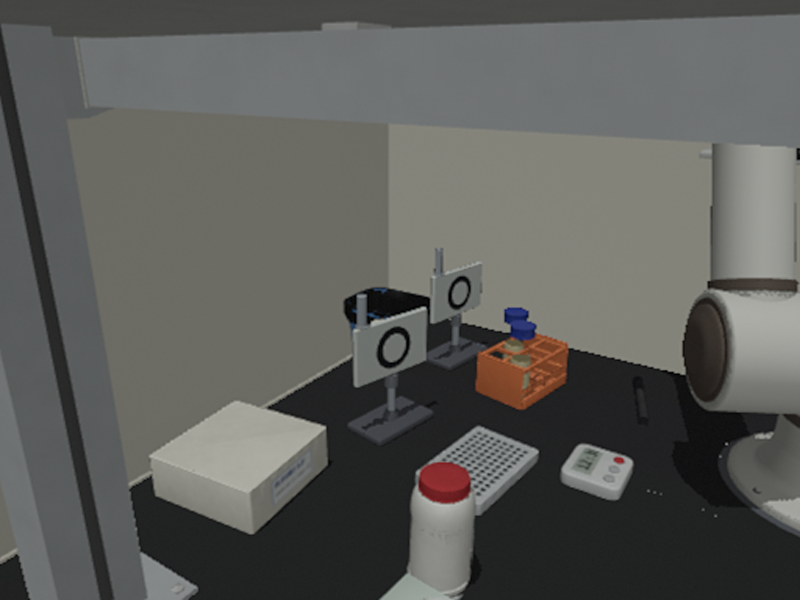

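The scene picture shows the rack's sign on the left (knob about (340,268), foot about (326,340)), with the plate's sign right of it at (467,322). In the side picture the rack's sign is the far one, with its knob at (438,262). Next I measure the knob, foot and panel.

Run:
```python
from h import *
import pickle
cs=pickle.load(open("c0.pkl","rb"));k=.64;a,b=cs["scene"],cs["side"]
P=lambda u,v:((u+.5)*k-.5,(v+.5)*k-.5)
for nm,p,q in(("tube top",(339,256),(438,249)),("plate top",(499,293),(362,296))):
    print(nm,tri(a,P(*p),b,P(*q)), onz(a,*P(*p),.185),onz(b,*P(*q),.185))
# foot mask, scene and side
for n,c,(x0,y0,x1,y1) in(("scene",a,(284,312,366,366)),("scene",a,(420,345,508,405)),("side",b,(420,335,490,370)),("side",b,(342,395,440,445))):
    X0,Y0,X1,Y1=[int(t*k) for t in(x0,y0,x1,y1)]
    im=c["pixels"][Y0:Y1,X0:X1].astype(int);g=im.max(2)
    m=((g>48)&(g<135)&(im.max(2)-im.min(2)<45)).astype(np.uint8)
    cn=max(cv2.findContours(m,cv2.RETR_EXTERNAL,cv2.CHAIN_APPROX_NONE)[0],key=cv2.contourArea)[:,0]+[X0,Y0]
    w=np.array([onz(c,u,v,.01)[:2] for u,v in cn],np.float32)
    print(n,len(cn),cv2.minAreaRect(w*1000))
    vis=c["pixels"].copy();cv2.drawContours(vis,[cn[:,None]],-1,(0,255,0),1)
    cv2.imwrite(f"pics/f_{n}_{x0}.png",cv2.resize(vis[Y0-50:Y1+5,X0-5:X1+5],None,fx=5,fy=5,interpolation=0))
u=np.hstack([cv2.resize(cv2.imread(f"pics/f_{s}.png"),(390,560)) for s in("scene_284","side_420")]);cv2.imwrite("pics/fm.png",u)
```

```text
tube top (array([ 0.51400706, -0.02686106,  0.18502265]), np.float64(0.003371184718096316)) [ 0.51173312 -0.02881123  0.185     ] [ 0.51218701 -0.02180267  0.185     ]
plate top (array([0.48663262, 0.19552539, 0.18384472]), np.float64(0.002438603055052893)) [0.48653802 0.19490847 0.185     ] [0.48372405 0.20077797 0.185     ]
scene 174 ((505.0658874511719, -79.90147399902344), (125.55081939697266, 140.07290649414062), 28.03653335571289)
scene 200 ((470.8763122558594, 152.8828125), (122.8603744506836, 138.58111572265625), 28.018169403076172)
side 122 ((505.36767578125, -66.99839782714844), (108.37352752685547, 125.1008071899414), 31.477201461791992)
side 145 ((480.1541442871094, 157.87246704101562), (104.90447235107422, 78.21908569335938), 79.77088165283203)
```

View pics/fm.png

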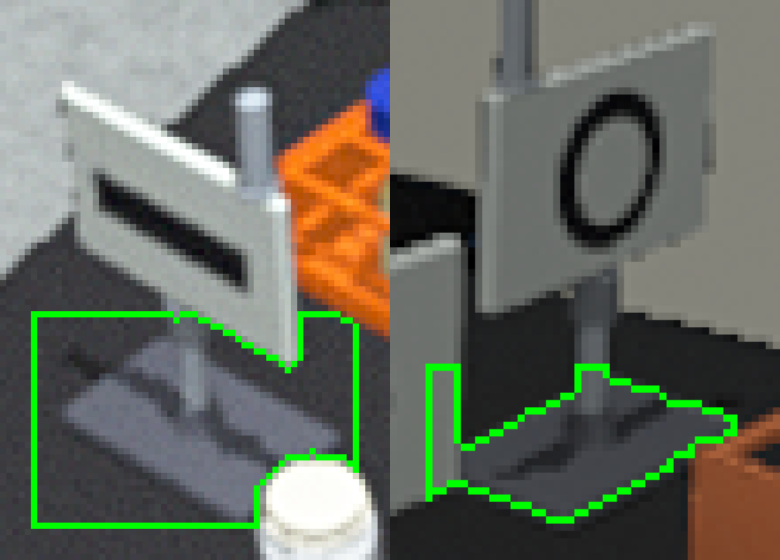

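The crops show the knob clear and standing on the robot's-left end. The foot outline in the scene crop is too loose because the bench was included. The panel top edge runs (62,90) to (290,205) in the crop. I will cast edges and corners with tighter thresholds.

Run:
```python
from h import *
import pickle
cs=pickle.load(open("c0.pkl","rb"));a,b=cs["scene"],cs["side"]
Q=lambda u,v:(176+u*63/390-.5,149+v*90/560-.5)
k0=np.array([.513,-.027])
for n,p,z in(("edgeL",(62,88),.146),("edgeR",(290,203),.146),("postbase",(193,412),.01),("fL",(65,412),.01),("fT",(175,335),.01),("fR",(350,437),.01)):
    print(n,onz(a,*Q(*p),z).round(4))
im=a["pixels"][199:234,181:234].astype(int);g=im.max(2)
print(g[10:32:3,::3])
# side foot edges
Y0=int(335*.64);X0=int(420*.64);w=int(490*.64)-X0+10;h=int(370*.64)-Y0+55
S=lambda u,v:(X0-5+(u-390)*w/390-.5,Y0-50+v*h/560-.5)
for n,p,z in(("front corner",(565,520),.01),("right corner",(735,420),.01),("postbase",(597,440),.01),("edgeL",(480,97),.146),("edgeR",(714,28),.146)): print("side",n,onz(b,*S(*p),z).round(4))
o=b["pixels"].astype(int);m=((o[...,2]-o[...,0])>60).astype(np.uint8)
for n,c in cs.items():
    o=c["pixels"].astype(int);m=((o[...,2]-o[...,0]>80)&(o[...,1]-o[...,0]>20)).astype(np.uint8)
    cn=max(cv2.findContours(m,0,2)[0],key=cv2.contourArea);(u,v),_,_=cv2.minAreaRect(cn);print(n,"rack",onz(c,u,v,.031))
```

```text
edgeL [ 0.4956 -0.1284  0.146 ]
edgeR [ 0.5161 -0.0146  0.146 ]
postbase [ 0.5022 -0.0779  0.01  ]
fL [ 0.5264 -0.1233  0.01  ]
fT [ 0.466  -0.1112  0.01  ]
fR [ 0.4853 -0.0148  0.01  ]
[[ 63  56  66  41  94  77  91 115 129 137 128  84  60  65  61  65  66  64]
 [ 60  67  62 115 123 126  95  73 120 142 123 131 126  78  60  66  63  64]
 [ 63  61 127 125 124 126 129  92 101  93  82 132 127 129 123  67  55  63]
 [ 61  55  62  97 130 126 125 127 106 116  75  92 119 127 128 132 115  63]
 [ 66  66  60  65  59 106 126 126 129 127 110  77  73 120 127 123  76  59]
 [ 64  68  62  62  62  58  80 122 131 129 132 133 128 106 255 255 255 202]
 [ 61  60  68  64  65  62  59  59  91 131 130 135 127 255 252 253 253 255]
 [ 65  58  61  71  59  70  61  61  64  68 109 132 104 255 253 253 253 255]]
side front corner [ 0.4809 -0.0089  0.01  ]
side right corner [ 0.4683 -0.1106  0.01  ]
side postbase [ 0.5013 -0.0689  0.01  ]
side edgeL [ 0.5165 -0.0089  0.146 ]
side edgeR [ 0.4879 -0.1189  0.146 ]
scene rack [ 0.38022226 -0.03458538  0.031     ]
side rack [ 0.37079066 -0.01716331  0.031     ]
```

The foot is 61 x 98 mm in the cast, at yaw about -11°. The axis is near (0.504, -0.070), the knob near (0.513, -0.026), and they are about 45 mm apart, which all agrees with the given sizes. My plan is to cage the knob loosely and turn it clockwise, around the far side, with the tool yaw following up to the stop.

```bash
cat >> h.py <<'E'
def delta(x,y,z,yaw,s=None):
    """row for a target with tool down and tool y at world yaw (deg)"""
    s=s or sense(); R0=np.array(s["ee_rot"]); a=np.radians(yaw)
    yv=np.array([np.cos(a),np.sin(a),0]);zv=np.array([0,0,-1.]);R1=np.c_[np.cross(yv,zv),yv,zv]
    return np.r_[cv2.Rodrigues(R0.T@R1)[0].ravel().round(3),(R0.T@(np.array([x,y,z])-s["tcp_pos"])*100).round(2)]
E
python3 -c "
from h import *
print(delta(.513,-.027,.242,154)); print(delta(.513,-.027,.242,154)/2)"
```

```text
[ 2.000e-03  1.000e-03 -8.720e-01 -4.911e+01  4.741e+01 -6.000e-02]
[ 1.0000e-03  5.0000e-04 -4.3600e-01 -2.4555e+01  2.3705e+01 -3.0000e-02]
```

Request:
arm_command(deltas=[[0,0,-0.06,-2.8,2.7,0,-1],[0,0,-0.12,-5.6,5.4,0,-1],[0,0,-0.18,-8.4,8.1,0,-1],[0,0,-0.24,-11.2,10.8,0,-1],[0,0,-0.3,-14,13.5,0,-1],[0,0,-0.36,-16.8,16.2,0,-1],[0,0,-0.42,-19.6,18.9,0,-1],[0,0,-0.48,-22.4,21.6,0,-1]])

```text
time_s: 0.77
tcp_pos: [0.3168, -0.3406, 0.2413]
ee_rot: [[-0.747, -0.665, -0.0], [-0.665, 0.747, 0.0], [-0.0, 0.001, -1.0]]
wrist_force: [-0.4, -0.7, -0.0]
gripper_width: 0.996
gripper_force: 0.0
```

```bash
python3 -c "
from h import *
print(sense()['joints'],sense()['tcp_pos']);print(delta(.513,-.027,.242,154))"
```

```text
[-2.69918997e+01  6.31095509e+00 -2.09601849e+01 -1.33079348e-02
 -6.27552077e+01 -2.13237923e+01] [ 0.31677541 -0.34061692  0.24131217]
[  0.     0.    -0.39 -35.51  10.38  -0.06]
```

j6 adds to the yaw, so anticlockwise fits the wrist range: tool yaw 184 to 334, j6 about -11 to 139. The fingertips pass above the tubes. I will hover at yaw 184.

```bash
python3 -c "
from h import *
print(delta(.513,-.027,.242,184))"
```

```text
[  0.      0.     -0.913 -35.51   10.38   -0.06 ]
```

Request:
arm_command(deltas=[[0,0,-0.11,-3.9,1.1,0,-1],[0,0,-0.22,-7.8,2.2,0,-1],[0,0,-0.33,-11.7,3.4,0,-1],[0,0,-0.44,-15.6,4.5,0,-1],[0,0,-0.55,-19.5,5.6,0,-1],[0,0,-0.66,-23.4,6.8,0,-1],[0,0,-0.77,-27.3,7.9,0,-1],[0,0,-0.86,-30,8.8,0,-1]])

```text
time_s: 1.43
tcp_pos: [0.484, -0.075, 0.2414]
ee_rot: [[0.021, -1.0, 0.0], [-1.0, -0.021, 0.0], [-0.0, -0.0, -1.0]]
wrist_force: [0.9, -0.7, -0.2]
gripper_width: 0.998
gripper_force: 0.0
```

Run:
```python
from h import *
import pickle
s=sense();c=capture("wrist");pickle.dump(c,open("w.pkl","wb"))
print(s['joints'],s['tcp_pos'],delta(.513,-.027,.242,184),proj(c,(.513,-.026,.185)),proj(c,(.504,-.07,.01)))
cv2.imwrite("pics/w1.png",cv2.resize(c["pixels"],(800,600)))
```

```text
[ 1.02311811e+01  8.78835183e+00 -1.79899365e+01 -6.67705058e-03
 -6.32053120e+01 -9.01382540e+00] [ 0.48396397 -0.07500084  0.24135169] [-2.00e-03  1.00e-03 -4.30e-02 -4.50e+00 -2.79e+00 -7.00e-02] [218.2744591  272.66689421] [241.198211   168.00371152]
```

View pics/w1.png

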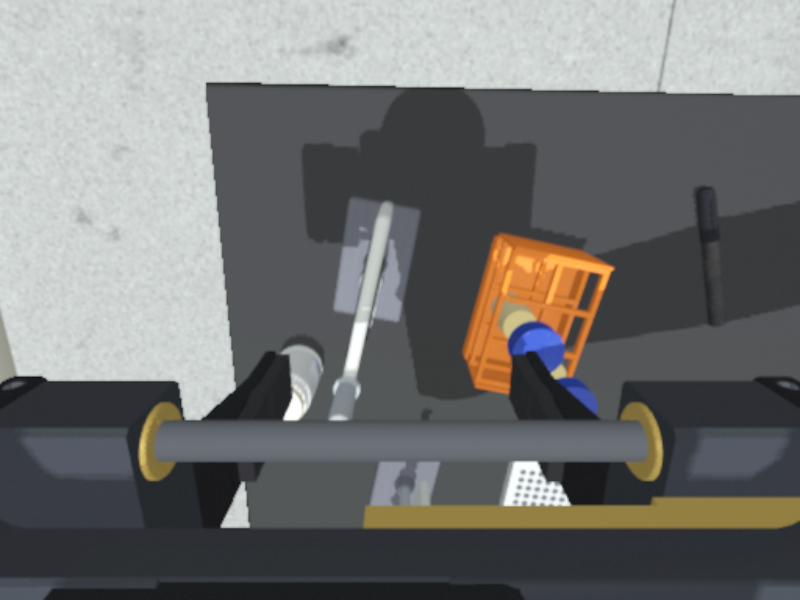

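The wrist picture shows the knob running from (346,383) to about (340,425), just where the estimate projects. The foot's corners are visible at (349,197), (420,209), (402,322), (333,308), so I use those to refine the axis.

Run:
```python
from h import *
import pickle
c=pickle.load(open("w.pkl","rb"));k=.64
q=np.array([onz(c,u*k,v*k,.01)[:2] for u,v in((349,197),(420,209),(402,322),(333,308))],np.float32)
print(q,q.mean(0),cv2.minAreaRect(q*1000)); d=q[3]+q[2]-q[0]-q[1];print("yaw",np.degrees(np.arctan2(d[1],d[0]))-90)
print("panel far end",onz(c,387*k,204*k,.146),"knob base",onz(c,347*k,385*k,.146),"knob top",onz(c,340*k,425*k,.185))
print(delta(.513,-.026,.172,184))
```

```text
[[ 0.5268273  -0.123689  ]
 [ 0.46915716 -0.11536042]
 [ 0.48158258 -0.01688536]
 [ 0.54198974 -0.02857505]] [ 0.5048892  -0.07112746] ((504.9034729003906, -70.3880615234375), (99.23995971679688, 61.45778274536133), 81.78229522705078)
yaw -8.110474
panel far end [ 0.4922431 -0.1330071  0.146    ] knob base [ 0.51438463 -0.0280139   0.146     ] knob top [ 0.51352179 -0.02659591  0.185     ]
[-2.00e-03  1.00e-03 -4.30e-02 -4.60e+00 -2.78e+00  6.93e+00]
```

Axis (0.505, -0.071) and knob (0.514, -0.027) are 45 mm apart, as they should be. I go over the knob, then down.

Request:
arm_command(deltas=[[0,0,-0.02,-2.3,-1.4,0,-1],[0,0,-0.043,-4.6,-2.9,0,-1],[0,0,-0.043,-4.6,-2.9,0,-1],[0,0,-0.043,-4.6,-2.9,2.5,-1],[0,0,-0.043,-4.6,-2.9,5,-1],[0,0,-0.043,-4.6,-2.9,6.9,-1],[0,0,-0.043,-4.6,-2.9,6.9,0.5],[0,0,-0.043,-4.6,-2.9,6.9,0.5]])

```text
time_s: 2.15
tcp_pos: [0.5104, -0.0318, 0.1719]
ee_rot: [[0.057, -0.998, -0.003], [-0.998, -0.057, -0.001], [0.001, 0.003, -1.0]]
wrist_force: [0.1, -0.2, 1.0]
gripper_width: 0.918
gripper_force: 0.0
```

Request:
arm_command(deltas=[[0,0,0,0,0,0,0.58],[0,0,0,0,0,0,0.58],[0,0,0,0,0,0,0.58],[0,0,0,0,0,0,0.58]])

```text
time_s: 2.48
tcp_pos: [0.5116, -0.0313, 0.1736]
ee_rot: [[0.057, -0.998, 0.002], [-0.998, -0.057, 0.0], [-0.0, -0.002, -1.0]]
wrist_force: [0.3, 0.3, 0.1]
gripper_width: 0.63
gripper_force: 0.0
```

```bash
cat >> h.py <<'E'
C=np.array([.505,-.071])
def arc(angs,yaws,r=.045,z=.172):
    for a,w in zip(angs,yaws):
        t=np.radians(a);print(a,w,delta(*(C+r*np.array([np.cos(t),np.sin(t)])),z,w).tolist())
E
python3 -c "
from h import *
s=sense();print(s['joints'],s['tcp_pos'],s['gripper_width'])
arc(np.arange(84,126,6),np.arange(188,230,5))"
```

```text
[ 1.46716994e+01  1.47263503e+01 -2.09304339e+01  6.54028117e-03
 -5.42193126e+01 -1.14119749e+01] [ 0.5115566  -0.03127942  0.17361781] 0.6298871136805088
84 188 [-0.002, 0.0, -0.083, -0.51, 0.16, 0.16]
90 193 [-0.002, 0.0, -0.17, -0.56, 0.62, 0.16]
96 198 [-0.002, 0.0, -0.257, -0.57, 1.1, 0.16]
102 203 [-0.002, -0.0, -0.344, -0.52, 1.56, 0.16]
108 208 [-0.002, -0.0, -0.432, -0.42, 2.03, 0.16]
114 213 [-0.002, -0.0, -0.519, -0.28, 2.47, 0.16]
120 218 [-0.002, -0.0, -0.606, -0.09, 2.91, 0.16]
```

Request:
arm_command(deltas=[[0,0,0,-0.4,-0.2,0,0.58],[0,0,0,-0.4,-0.2,0,0.58],[0,0,0,-0.4,-0.2,0,0.58],[0,0,0,-0.4,-0.2,0,0.58],[0,0,0,-0.4,-0.2,0,0.58],[0,0,0,-0.4,-0.2,0,0.58],[0,0,0,-0.4,-0.2,0,0.58]])

```text
time_s: 3.07
tcp_pos: [0.5128, -0.0272, 0.1725]
ee_rot: [[0.057, -0.998, -0.0], [-0.998, -0.057, -0.0], [0.0, 0.0, -1.0]]
wrist_force: [-0.7, -0.3, -0.4]
gripper_width: 0.22
gripper_force: 0.0
```

Run:
```python
from h import *
s=sense();print(s['tcp_pos'],s['gripper_width'],s['wrist_force'])
arc(np.arange(84,132,6),np.arange(188,230,5))
c=capture("wrist");cv2.imwrite("pics/w2.png",cv2.resize(c["pixels"][180:384,100:412],(780,510)))
```

```text
[ 0.51279942 -0.02724449  0.17251059] 0.2202157910206353 [-0.68885673 -0.34757822 -0.37939113]
84 188 [0.0, -0.0, -0.083, -0.12, 0.3, 0.05]
90 193 [0.0, -0.0, -0.17, -0.17, 0.77, 0.05]
96 198 [0.0, -0.0, -0.257, -0.17, 1.24, 0.05]
102 203 [0.0, -0.0, -0.344, -0.12, 1.71, 0.05]
108 208 [0.0, -0.0, -0.432, -0.03, 2.17, 0.05]
114 213 [0.0, -0.0, -0.519, 0.12, 2.62, 0.05]
120 218 [0.0, -0.0, -0.606, 0.31, 3.05, 0.05]
126 223 [0.0, 0.0, -0.694, 0.54, 3.46, 0.05]
```

View pics/w2.png

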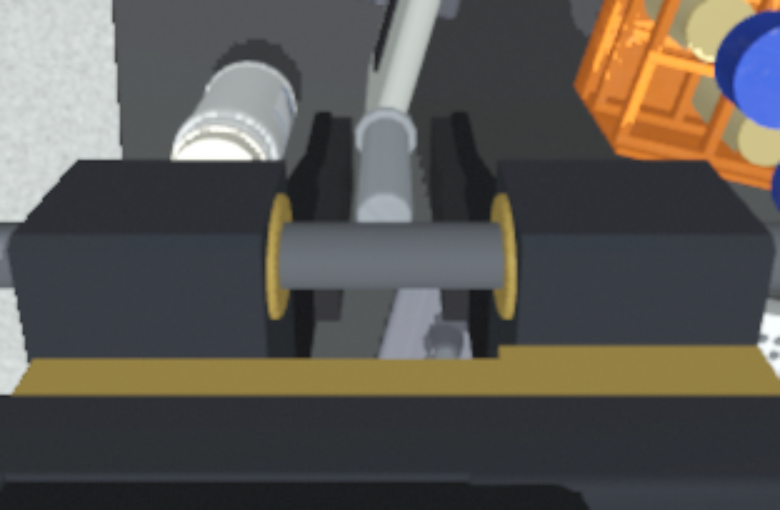

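The knob (385,170 in the crop) stands between the fingers with some clearance, so it is caged. Now I turn it anticlockwise.

Request:
arm_command(deltas=[[0,0,-0.08,-0.1,0.3,0,0.58],[0,0,-0.17,-0.17,0.77,0,0.58],[0,0,-0.26,-0.17,1.24,0,0.58],[0,0,-0.34,-0.12,1.7,0,0.58],[0,0,-0.43,0,2.17,0,0.58],[0,0,-0.52,0.12,2.62,0,0.58],[0,0,-0.61,0.31,3.05,0,0.58],[0,0,-0.69,0.54,3.46,0,0.58]])

```text
time_s: 3.78
tcp_pos: [0.4786, -0.0344, 0.1727]
ee_rot: [[0.683, -0.731, 0.001], [-0.731, -0.683, 0.0], [0.0, -0.001, -1.0]]
wrist_force: [0.4, 1.7, 0.1]
gripper_width: 0.205
gripper_force: 0.4
```

```bash
python3 -c "
from h import *
s=sense();print(s['tcp_pos'],s['gripper_width'],s['wrist_force'],s['joints'][5])
arc(np.arange(132,180,6),np.arange(228,268,5))"
```

```text
[ 0.47862858 -0.03439213  0.17266174] 0.20488940101180422 [0.37073579 1.73042584 0.10079401] 27.73457874699259
132 228 [-0.001, -0.0, -0.086, -0.02, 0.49, 0.07]
138 233 [-0.001, -0.0, -0.174, -0.01, 0.96, 0.07]
144 238 [-0.001, -0.0, -0.261, 0.06, 1.43, 0.06]
150 243 [-0.001, -0.0, -0.348, 0.17, 1.88, 0.06]
156 248 [-0.001, -0.0, -0.435, 0.33, 2.33, 0.06]
162 253 [-0.001, -0.0, -0.523, 0.54, 2.75, 0.06]
168 258 [-0.001, -0.0, -0.61, 0.79, 3.15, 0.06]
174 263 [-0.001, -0.0, -0.697, 1.08, 3.52, 0.06]
```

Request:
arm_command(deltas=[[0,0,-0.086,0,0.5,0,0.58],[0,0,-0.174,0,0.96,0,0.58],[0,0,-0.26,0.06,1.43,0,0.58],[0,0,-0.35,0.17,1.88,0,0.58],[0,0,-0.435,0.33,2.33,0,0.58],[0,0,-0.52,0.54,2.75,0,0.58],[0,0,-0.61,0.79,3.15,0,0.58],[0,0,-0.7,1.08,3.52,0,0.58]])

```text
time_s: 4.45
tcp_pos: [0.4598, -0.0665, 0.1725]
ee_rot: [[0.993, -0.119, -0.0], [-0.119, -0.993, 0.0], [-0.0, -0.0, -1.0]]
wrist_force: [-1.0, 1.2, -1.3]
gripper_width: 0.211
gripper_force: 0.3
```

```bash
python3 -c "
from h import *
s=sense();print(s['tcp_pos'],s['gripper_width'],s['wrist_force'],s['joints'][5])
arc(np.arange(180,228,6),np.arange(268,308,5))"
```

```text
[ 0.45979584 -0.06650723  0.17252903] 0.21095007049431655 [-1.00813909  1.15939735 -1.31411647] 71.2987560589147
180 268 [-0.0, 0.0, -0.084, 0.07, 0.44, 0.05]
186 273 [-0.0, 0.0, -0.172, 0.15, 0.91, 0.05]
192 278 [-0.0, 0.0, -0.259, 0.28, 1.36, 0.05]
198 283 [-0.0, 0.0, -0.346, 0.46, 1.8, 0.05]
204 288 [-0.0, 0.0, -0.434, 0.68, 2.21, 0.05]
210 293 [-0.0, 0.0, -0.521, 0.94, 2.61, 0.05]
216 298 [-0.0, 0.0, -0.608, 1.24, 2.97, 0.05]
222 303 [-0.0, 0.0, -0.695, 1.58, 3.3, 0.05]
```

Request:
arm_command(deltas=[[0,0,-0.084,0.07,0.44,0,0.58],[0,0,-0.17,0.15,0.91,0,0.58],[0,0,-0.26,0.28,1.36,0,0.58],[0,0,-0.35,0.46,1.8,0,0.58],[0,0,-0.43,0.68,2.21,0,0.58],[0,0,-0.52,0.94,2.61,0,0.58],[0,0,-0.61,1.24,2.97,0,0.58],[0,0,-0.7,1.58,3.3,0,0.58]])

```text
time_s: 5.12
tcp_pos: [0.4713, -0.1014, 0.1724]
ee_rot: [[0.836, 0.548, -0.001], [0.548, -0.836, 0.0], [-0.001, -0.001, -1.0]]
wrist_force: [0.1, 1.5, -0.2]
gripper_width: 0.21
gripper_force: 0.3
```

```bash
python3 -c "
from h import *
s=sense();print(s['tcp_pos'],s['gripper_width'],s['wrist_force'],s['joints'][5])
arc(np.arange(227,265,5),np.arange(307,340,4))"
```

```text
[ 0.47128869 -0.10135224  0.17240868] 0.20976433434781752 [ 0.11330426  1.45239739 -0.23395503] 116.05000674532337
227 307 [-0.001, 0.001, -0.065, 0.11, 0.38, 0.04]
232 311 [-0.001, 0.001, -0.135, 0.22, 0.76, 0.04]
237 315 [-0.001, 0.001, -0.205, 0.36, 1.12, 0.04]
242 319 [-0.001, 0.001, -0.275, 0.54, 1.47, 0.04]
247 323 [-0.001, 0.001, -0.345, 0.74, 1.81, 0.04]
252 327 [-0.001, 0.001, -0.414, 0.97, 2.13, 0.04]
257 331 [-0.001, 0.001, -0.484, 1.23, 2.42, 0.04]
262 335 [-0.001, 0.001, -0.554, 1.52, 2.69, 0.04]
```

Request:
arm_command(deltas=[[0,0,-0.065,0.11,0.38,0,0.58],[0,0,-0.135,0.22,0.76,0,0.58],[0,0,-0.2,0.36,1.12,0,0.58],[0,0,-0.27,0.54,1.47,0,0.58],[0,0,-0.34,0.74,1.81,0,0.58],[0,0,-0.41,0.97,2.13,0,0.58],[0,0,-0.48,1.23,2.42,0,0.58],[0,0,-0.5,1.3,2.5,0,0.58]])

```text
time_s: 5.78
tcp_pos: [0.4963, -0.1152, 0.1724]
ee_rot: [[0.473, 0.881, -0.001], [0.881, -0.473, -0.0], [-0.0, -0.001, -1.0]]
wrist_force: [-0.8, 0.5, 0.4]
gripper_width: 0.211
gripper_force: 0.2
```

```bash
python3 -c "
from h import *
s=sense();print(s['tcp_pos'],s['gripper_width'],s['wrist_force'],s['joints'][5])
arc(np.arange(258,272,2),np.arange(332,339,1))"
```

```text
[ 0.49632538 -0.11518826  0.17236634] 0.21094997536097027 [-0.79866225  0.50046163  0.37265218] 146.5431502148918
258 332 [-0.001, 0.0, -0.004, -0.02, -0.07, 0.04]
260 333 [-0.001, 0.0, -0.022, 0.03, 0.08, 0.04]
262 334 [-0.001, 0.0, -0.039, 0.08, 0.23, 0.04]
264 335 [-0.001, 0.0, -0.057, 0.14, 0.38, 0.04]
266 336 [-0.001, 0.0, -0.074, 0.2, 0.52, 0.04]
268 337 [-0.001, 0.0, -0.091, 0.27, 0.66, 0.04]
270 338 [-0.001, 0.0, -0.109, 0.34, 0.8, 0.04]
```

Request:
arm_command(deltas=[[0,0,-0.02,0.03,0.1,0,0.58],[0,0,-0.04,0.08,0.23,0,0.58],[0,0,-0.06,0.14,0.38,0,0.58],[0,0,-0.06,0.14,0.38,0,0.58]])

```text
time_s: 6.12
tcp_pos: [0.5005, -0.1155, 0.1726]
ee_rot: [[0.42, 0.907, 0.0], [0.907, -0.42, -0.0], [0.0, 0.0, -1.0]]
wrist_force: [-0.3, -0.2, 0.0]
gripper_width: 0.207
gripper_force: 0.0
```

Request:
arm_command(deltas=[[0,0,0,0.05,0.1,0,0.58],[0,0,0,0.05,0.1,0,0.58]])

```text
time_s: 6.28
tcp_pos: [0.5015, -0.1155, 0.1726]
ee_rot: [[0.421, 0.907, 0.0], [0.907, -0.421, -0.0], [0.0, 0.0, -1.0]]
wrist_force: [-0.2, -1.1, -0.1]
gripper_width: 0.211
gripper_force: 0.1
```

Request:
arm_command(deltas=[[0,0,0,0.05,0.1,0,0.58],[0,0,0,0.05,0.1,0,0.58]])

```text
time_s: 6.45
tcp_pos: [0.5019, -0.1155, 0.1725]
ee_rot: [[0.421, 0.907, -0.002], [0.907, -0.421, -0.0], [-0.001, -0.002, -1.0]]
wrist_force: [-2.5, 0.7, 2.1]
gripper_width: 0.209
gripper_force: 1.1
```

Request:
arm_command(deltas=[[0,0,0,0.05,0.1,0,0.58],[0,0,0,0.05,0.1,0,0.58]])

```text
time_s: 6.62
tcp_pos: [0.502, -0.1155, 0.1724]
ee_rot: [[0.421, 0.907, -0.004], [0.907, -0.421, -0.0], [-0.002, -0.004, -1.0]]
wrist_force: [-4.9, 0.5, 3.5]
gripper_width: 0.214
gripper_force: 2.5
```

Request:
arm_command(deltas=[[0,0,0,0.05,0.1,0,0.58],[0,0,0,0.05,0.1,0,0.58]])

```text
time_s: 6.78
tcp_pos: [0.5021, -0.1155, 0.1723]
ee_rot: [[0.422, 0.907, -0.006], [0.907, -0.422, -0.0], [-0.003, -0.006, -1.0]]
wrist_force: [-7.0, 0.6, 4.7]
gripper_width: 0.212
gripper_force: 3.5
```

Run:
```python
from h import *
s=sense();print(s['tcp_pos'],s['wrist_force'],s['gripper_force'])
c=capture("scene");cv2.imwrite("pics/s2.png",cv2.resize(c["pixels"][130:260,150:330],(792,572)))
```

```text
[ 0.50211661 -0.11552674  0.17228521] [-6.95983054  0.64658314  4.72571995] 3.489002804271877
```

View pics/s2.png

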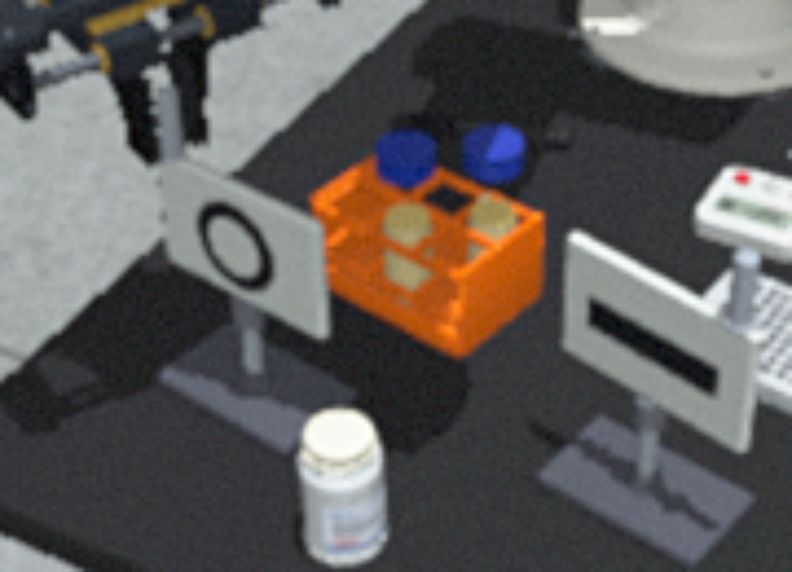

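The picture shows the ring face now on the far side (ring at (235,245)) and the knob on the robot's right. The force ramps with no motion, so the sign is at the stop. I back off to centre on the knob, open and lift.

Request:
arm_command(deltas=[[0,0,0,-0.1,-0.25,0,0.58],[0,0,0,-0.18,-0.45,0,0.58],[0,0,0,-0.18,-0.45,0,0.2],[0,0,0,-0.18,-0.45,0,0],[0,0,0,-0.18,-0.45,0,0],[0,0,0,-0.18,-0.45,0,0],[0,0,0,-0.18,-0.45,0,0],[0,0,0,-0.18,-0.45,0,0]])

```text
time_s: 7.5
tcp_pos: [0.5, -0.1152, 0.1725]
ee_rot: [[0.421, 0.907, 0.0], [0.907, -0.421, 0.0], [0.0, 0.0, -1.0]]
wrist_force: [0.8, 1.0, 0.3]
gripper_width: 0.489
gripper_force: 0.0
```

Request:
arm_command(deltas=[[0,0,0,0,0,-1.5,0],[0,0,0,0,0,-3.5,0],[0,0,0,0,0,-6,0],[0,0,0,0,0,-8,0],[0,0,0,0,0,-10,0],[0,0,0,0,0,-10,0],[0,0,0,0,0,-10,0]])

```text
time_s: 8.08
tcp_pos: [0.5004, -0.1151, 0.2736]
ee_rot: [[0.421, 0.907, 0.003], [0.907, -0.421, 0.0], [0.002, 0.002, -1.0]]
wrist_force: [-0.0, 0.4, -0.8]
gripper_width: 0.498
gripper_force: 0.0
```

Run:
```python
from h import *
import pickle
s=sense();print(s['tcp_pos'],s['wrist_force'],s['gripper_width'])
a=capture("wrist")["pixels"];d=capture("side")["pixels"]
cv2.imwrite("pics/end.png",np.hstack([cv2.resize(a,(400,400)),cv2.resize(d[130:300,200:370],(400,400))]))
c=capture("scene");cv2.imwrite("pics/end_s.png",cv2.resize(c["pixels"][140:260,160:330],(792,560)))
```

```text
[ 0.50038604 -0.1151005   0.2736376 ] [-0.0015332   0.44299492 -0.77129786] 0.49794956738846646
```

View pics/end.png

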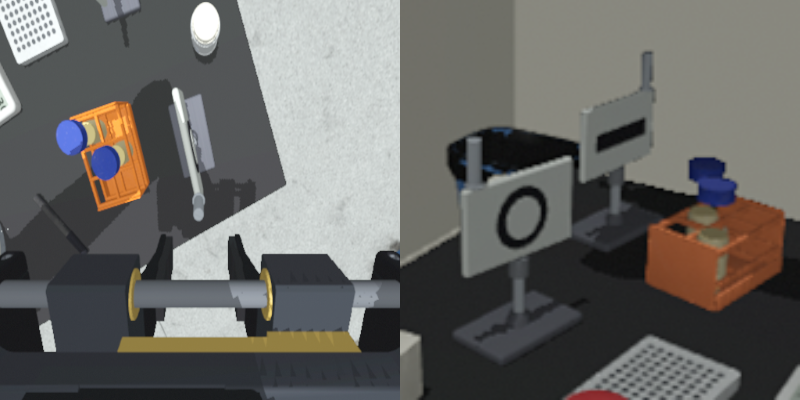

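View pics/end_s.png

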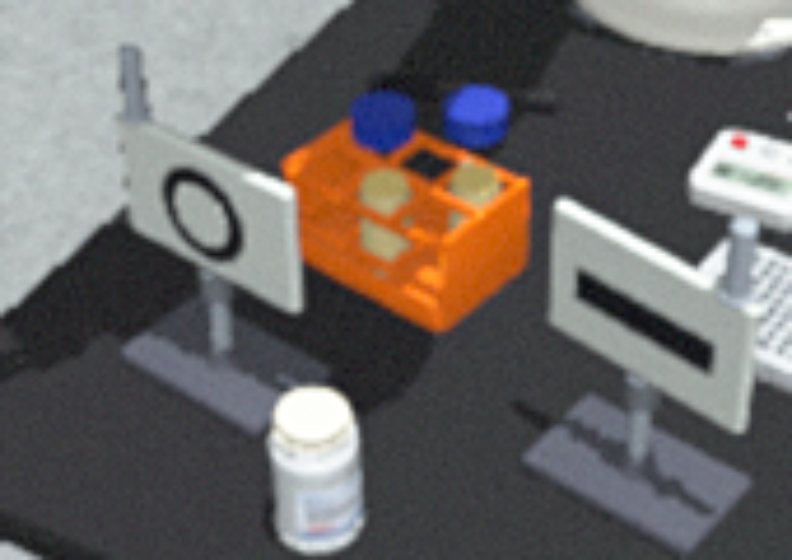

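The panel runs parallel to its foot in the wrist view. In the side view the bar face, at (620,133), now looks to the robot side, and the other sign is untouched. The gripper is clear, so I hand in.

```bash
python3 -c "
from station import finish_job
print(finish_job())"
```

```text
the job is handed in; nothing more can be done
None
```

I turned the sign behind the orange rack half a turn anticlockwise to its stop: its bar face now looks towards the robot and its panel looks square with its foot. The other sign was not touched, the gripper was clear, and the job was handed in at about 8 s.

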